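Load mower brackets into the gravity chute

TASK

Load the two large angle brackets into the sloping chute, both the same way up: lying flat on the long leg, with the toe pointing down the slope and the upright leg at the uphill end. They must end up one behind the other, the first slid down against the stop and the second against the first. Leave the small angle bracket where it lies.

Things in the scene. Friction and masses are not known exactly. Their poses are not given: they have to be found in the camera images.
- trough: Chute: open sheet-steel trough, slick white floor 230 x 52 mm, fixed, sloping 25 deg down towards the robot to a stop plate 24 mm high; high end open. Walls 16 mm high lean out (70 mm apart at the top). Brackets slide down it by themselves. Origin: floor at the stop's inner face, mid-width, 50 mm above the table; +x uphill along the floor, +y across, +z square out of the floor.
- bracket_a: Plain steel L bracket, one of two alike, lying on its long leg (60 long, 36 wide, 5 mm thick). At one end its upright leg: 36 wide, 8 thick, 45 mm high from the underside; grip it there across the 8 mm. Origin: centre of the long leg's underside; +x along it to its free end, the toe (x = +30 mm); the upright leg fills x = -30 to -22 mm; +z up. 0.18 kg.
- bracket_b: Plain steel L bracket, the other of two alike, lying on its long leg (60 long, 36 wide, 5 mm thick). At one end its upright leg: 36 wide, 8 thick, 45 mm high from the underside; grip it there across the 8 mm. Origin: centre of the long leg's underside; +x along it to its free end, the toe (x = +30 mm); the upright leg fills x = -30 to -22 mm; +z up. 0.18 kg.
- bracket_small: A small steel angle bracket of the same L shape, not to be loaded: long leg 34 mm long, 22 mm wide, 4 mm thick, upright leg 26 mm high and 6 mm thick. Origin: centre of the underside of its long leg, +x to its toe, +z up. It lies among the large ones.
Things that resemble listed ones, but are neither listed nor needed, are in the scene too. What is shaped like the bracket_a but brown is not meant. What is shaped like the bracket_b but pink is not meant.

How it is judged:
By the outcome, as a careful person would: the job done as asked, in the order asked, and still so for the second after the job is handed in, with the robot touching nothing.
It also fails if it takes over 64 s, if anything falls off the work surface, if the arm or the gripper's body presses on something with over 40 N, if the wrist force passes 120 N, or if a joint passes its speed limit or range.

ROBOT

A 6-joint arm with a two-finger parallel gripper is mounted at the origin on the work surface. World frame = base frame: x ahead of the robot, y to its left, z up, the work surface at z = 0. Lengths are in m, angles in rad, forces in N, time in s.
With the tool pointing down it reaches from about 0.375 to 0.825 m from the base axis. Payload 5.5 kg.
Tool frame: the origin (TCP) lies at the very end of the fingers, on their centre line; the grasp point (between the pads) lies 19 mm behind it; z points along the fingers, y is the line along which they close (so a half turn about z gives the same grasp; the last joint's range is limited). The gripper opens to 85 mm and grips with 20 to 120 N. Pads are 22 mm wide; open, the fingers measure 114 mm over their backs; the gripper's body (76 mm by 85 mm) begins 54 mm behind the grasp point. The pads swing forward as they close: fully open they stand 13 mm farther back than shut.
Start: joints at [1.337, 0.314, -0.047, 1.21, 0, 1.571], TCP at [0.139, 0.584, 0.231] pointing down, gripper open.
Joint ranges: [-2.67, 2.67], [-0.69, 1.73], [-1.03, 1.25], [-2.08, 2.16], [-1.42, 1.45], [-3.14, 3.14]. Speed limits (rad/s): [2.39, 2.39, 3.01, 3.14, 3.14, 3.14].

INTERFACE

Orientations are given as a rotation vector (axis times angle).
In Python, from station import arm gives the robot as it stands. The module is installed in compiled form; this text tells all that it offers.
- The arm moves only by the shell command python3 -m jog 'ROWS' [FORCE]. ROWS is JSON, a list of rows, each a list of 3 entries, a list of its own where there are three numbers: the shift along the tool's x, y, z in units of 75 mm (1.0 is 75 mm), then the turn about the tool's z in units of 30 degrees (1.0 is 30 degrees), then the opening, from 0 (shut) to 1 (fully open). In form: [[[tx, ty, tz], twist, gripper], ...]. A call has 1 to 10 rows; each row shifts and turns the commanded pose from where the row before left it, along the tool's axes as they then stand; what a row does not reach is not made up. A row lasts 1/10 s, in which the tool goes at most 50 mm and 8.59 degrees, less where a joint would pass 70% of its speed; a pose out of reach is approached as far as the arm can. A call with a number of a shift or a turn outside -1 to 1 is refused whole. A call with a gripper value outside its range is refused whole. The fingers move at their own pace and stop on an object; FORCE is the grip in N (left out, the last holds). Time passes only in rows, so rows that do not move let the fingers close. It gives the time, the measured TCP pose, the force, the opening and the grip force at its end, in the units of the state.
- arm.get_state(): the state, without advancing time (a new reading comes with each control period).
- arm.snapshot(name): name is "scene" or "top"; returns a dict with "img" (480x640x3 uint8, red, green, blue), "depth" (480x640 float32, m along the optical axis (not along the pixel's ray), 0 where there is no reading), "fx", "fy", "cx", "cy" (pixels), "distortion" ([k1, k2, p1, p2, k3] as OpenCV has them; the pictures are not rectified), "R" (3x3) and "t" (3): a world point X has camera coordinates R X + t. Camera axes: x right, y down, z forward; pixel columns grow to the right and rows downward; lengths in m; the calibration is good to about 2 mm. A picture is of the moment at which its call begins.
- arm.job_done(): hands the job in; it is judged then, once.
The state is a dict: "t": time; "qpos": joint angles; "joint_vel": joint speeds; "joint_efforts": joint torques, N m; "position": TCP position; "tool_rot": TCP orientation; "wrist_force": force on the tool from outside, world axes, zero at the start; "moment": the same for the moment, N m; "grip_width": opening from 0.0 (shut) to 1.0 (fully open); "finger_force": force on a finger pad.
Only numpy, scipy, OpenCV 4.12 (cv2) and the standard library are available. Lean on these libraries where they do the work, as an engineer would, in place of code of your own. Each camera call takes 0.05 s, during which the arm holds its last target. There are 200 camera calls.

## Working session

There is one attempt and no reset: what is moved stays moved. The work goes in short steps, Python scripts to look and compute and a shell command to move; the robot and the scene stay as the last step left them, time stands still between calls to the robot, and variables do not carry over. Pictures are saved under pics/ and viewed, at most 10 in all, crops included, and the job is handed in when it is done.

```bash
mkdir -p pics; ls; cat > h.py <<'E'
import numpy as np, cv2, pickle
from station import arm
def snap(n,tag):
    s=arm.snapshot(n); pickle.dump(s,open(f'{tag}.pkl','wb'))
    cv2.imwrite(f'pics/{tag}.png',s['img'][:,:,::-1]); return s
def K(s): return np.array([[s['fx'],0,s['cx']],[0,s['fy'],s['cy']],[0,0,1.]])
def world(s):  # per-pixel world points from depth
    h,w=s['depth'].shape
    u,v=np.meshgrid(np.arange(w),np.arange(h))
    p=cv2.undistortPoints(np.stack([u,v],-1).reshape(-1,1,2).astype(float),K(s),np.array(s['distortion'],float)).reshape(h,w,2)
    c=np.dstack([p,np.ones((h,w))])*s['depth'][...,None]
    return (c-np.array(s['t']))@np.array(s['R'])
def ray(s,uv,z):  # pixels onto plane z
    p=cv2.undistortPoints(np.array(uv,float).reshape(-1,1,2),K(s),np.array(s['distortion'],float)).reshape(-1,2)
    R=np.array(s['R']);C=-R.T@np.array(s['t'])
    d=np.c_[p,np.ones(len(p))]@R
    return C+d*((z-C[2])/d[:,2])[:,None]
E
python3 - <<'E'
from h import *
for n in('scene','top'):
    s=snap(n,n+'0'); print(n,-np.array(s['R']).T@s['t'],np.round(s['R'],2).tolist(),s['fx'],s['distortion'],(s['depth']>0).mean())
print(arm.get_state())
E
```

```text
pics
scene [0.96476787 0.27299837 0.75833345] [[-0.57, 0.82, -0.0], [0.67, 0.47, -0.58], [-0.48, -0.33, -0.81]] 516.7586561923391 [-0.12065154  0.          0.          0.          0.        ] 0.9959505208333334
top [ 0.40597782 -0.01735575  0.86923469] [[0.03, -1.0, -0.02], [-0.99, -0.02, -0.15], [0.15, 0.02, -0.99]] 538.778403311041 [0.00131239 0.         0.         0.         0.        ] 0.996025390625
{'t': 0.1, 'qpos': array([ 1.33698773e+00,  3.14189117e-01, -4.79672762e-02,  1.21019781e+00,
       -2.39798101e-06,  1.57079131e+00]), 'joint_vel': array([ 7.19918307e-05, -3.96490212e-04,  2.33856435e-03, -8.19162493e-04,
       -5.80981088e-04, -1.84492573e-04]), 'joint_efforts': array([-1.42145946e-04, -5.40769672e+01,  3.40541017e+01,  1.12005154e-02,
       -2.55542676e-05, -1.49291592e-07]), 'position': array([0.1388919 , 0.58317326, 0.23050569]), 'tool_rot': array([-3.66400859e-01, -3.11997150e+00,  2.43069813e-03]), 'wrist_force': array([0.88027526, 0.86126536, 0.63941307]), 'moment': array([ 0.02837894, -0.05470874,  0.02471391]), 'finger_force': 0.0, 'grip_width': 0.9995777146917694}
```

View pics/top0.png

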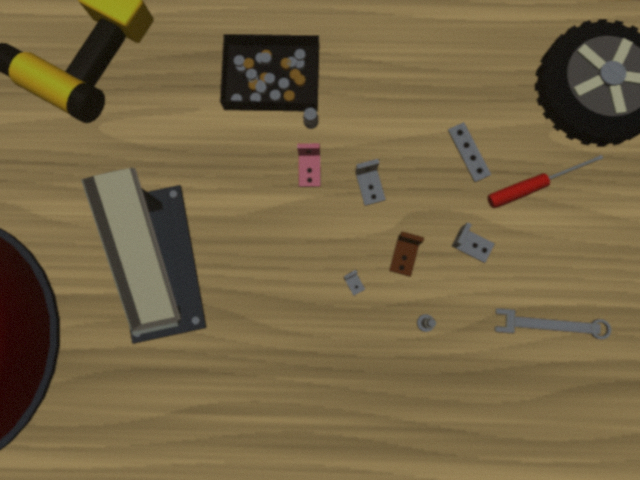

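View pics/scene0.png

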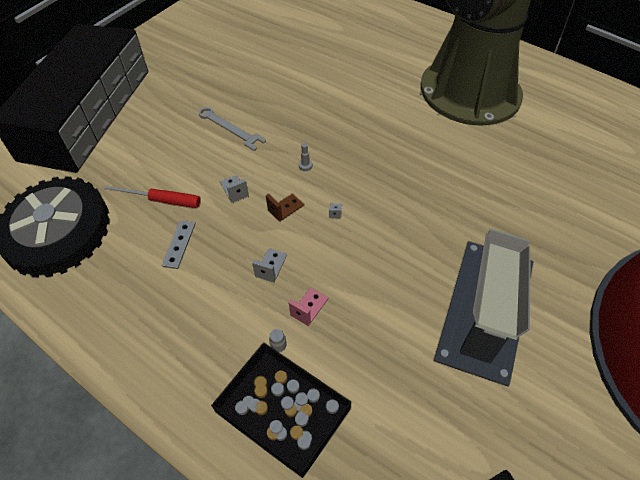

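The top view shows the grey large brackets at about (370,183) and (473,243), with the small one at (355,283). The brown and pink ones are decoys. The chute runs from its stop at about (158,325) to its high end at (110,175). The scene view agrees: the brackets are at (270,264) and (234,188), and the chute is at (503,285).

```bash
cat > meas.py <<'E'
from h import *
def cloud(s):
    W=world(s); return W[s['depth']>0]
def near(P,c,r,z0,z1):
    return P[(np.hypot(P[:,0]-c[0],P[:,1]-c[1])<r)&(P[:,2]>z0)&(P[:,2]<z1)]
def rect(P):
    (c,wh,a)=cv2.minAreaRect(P[:,:2].astype(np.float32)); return np.round(c,4),np.round(wh,4),round(a,1)
E
python3 - <<'E'
from meas import *
import pickle
T=pickle.load(open('top0.pkl','rb'));S=pickle.load(open('scene0.pkl','rb'))
WT,WS=world(T),world(S)
PT,PS=cloud(T),cloud(S)
for nm,uv in(('b1',(370,183)),('b2',(473,243)),('small',(355,283)),('brown',(406,255)),('pink',(310,165))):
    c=ray(T,[uv],0.005)[0]
    print(nm,c.round(4))
    for t,P in(('T',PT),('S',PS)):
        a=near(P,c,.05,.003,.1); up=near(P,c,.05,.035,.06); fl=near(P,c,.05,.003,.009)
        print(t,len(a),'zmax',np.percentile(a[:,2],98).round(4),'all',rect(a),'up',rect(up) if len(up)>4 else 0,up.mean(0).round(4) if len(up) else 0,'flat',len(fl))
# table height check
for t,P in(('T',PT),('S',PS)): q=near(P,[.5,-.1],.2,-.02,.003); print(t,'table',np.median(q[:,2]))
# trough floor: pixels of light colour
hsv=cv2.cvtColor(T['img'],cv2.COLOR_RGB2HSV)
for t,s,W,box in(('T',T,WT,(85,160,185,330)),('S',S,WS,(470,235,530,340))):
    x0,y0,x1,y1=box; m=np.zeros(s['depth'].shape,bool); m[y0:y1,x0:x1]=1
    P=W[m]; P=P[(P[:,2]>.055)&(P[:,2]<.25)]
    # ransac plane
    rng=np.random.default_rng(0);best=0
    for i in range(500):
        q=P[rng.choice(len(P),3,False)];n=np.cross(q[1]-q[0],q[2]-q[0]);n/=np.linalg.norm(n)+1e-12;n*=np.sign(n[2])
        if abs(n[2]-np.cos(np.radians(25)))>.05: continue
        k=abs((P-q[0])@n)<.002
        if k.sum()>best: best=k.sum();bk=k
    F=P[bk];c=F.mean(0);n=np.linalg.svd(F-c)[2][2];n*=np.sign(n[2])
    up=np.array([0,0,1])-n*n[2];up/=np.linalg.norm(up);y=np.cross(n,up)
    L=np.c_[(F-c)@up,(F-c)@y].astype(np.float32)
    print(t,best,'c',c.round(4),'n',n.round(3),'tilt',np.degrees(np.arccos(n[2])),'up',up.round(3),cv2.minAreaRect(L),'zrange',F[:,2].min(),F[:,2].max())
E
```

```text
b1 [ 0.6359 -0.0801  0.005 ]
T 843 zmax 0.0461 all (array([ 0.6387, -0.0808]), array([0.0771, 0.093 ]), 53.9) up (array([ 0.6575, -0.0725]), array([0.0084, 0.0358]), 16.0) [ 0.6567 -0.0724  0.0434] flat 599
S 712 zmax 0.0461 all (array([ 0.632 , -0.0795]), array([0.0776, 0.0874]), 83.3) up (array([ 0.6564, -0.071 ]), array([0.0106, 0.0358]), 15.6) [ 0.6576 -0.0701  0.0428] flat 390
b2 [ 0.5397 -0.247   0.005 ]
T 763 zmax 0.0457 all (array([ 0.5382, -0.2514]), array([0.0824, 0.0862]), 72.2) up (array([ 0.5492, -0.2229]), array([0.0082, 0.0362]), 64.0) [ 0.5489 -0.2223  0.0433] flat 550
S 481 zmax 0.0457 all (array([ 0.5373, -0.2448]), array([0.0913, 0.0731]), 64.2) up (array([ 0.5499, -0.2216]), array([0.012 , 0.0356]), 58.5) [ 0.5507 -0.2208  0.0419] flat 173
small [ 0.4707 -0.0579  0.005 ]
T 224 zmax 0.0275 all (array([ 0.4732, -0.0528]), array([0.086 , 0.0914]), 50.4) up 0 0 flat 162
S 231 zmax 0.0274 all (array([ 0.4648, -0.0553]), array([0.0913, 0.0817]), 59.3) up 0 0 flat 130
brown [ 0.5177 -0.1393  0.005 ]
T 824 zmax 0.0458 all (array([ 0.5138, -0.1359]), array([0.0668, 0.0863]
[... 536 characters left out ...]
0.0932, 0.0869]), 8.3) up (array([0.6841, 0.0238]), array([0.0095, 0.0362]), 1.8) [0.6854 0.0244 0.0432] flat 507
T table -0.0005616672168488659
S table 0.00022632688842791213
T 4729 c [0.5156 0.2698 0.1031] n [-0.409 -0.109  0.906] tilt 25.052293963177874 up [0.875 0.233 0.423] ((-0.0066724419593811035, 0.0004335585981607437), (0.05792222172021866, 0.2209991067647934), 89.15176391601562) zrange 0.05517143263273757 0.14839755603450783
S 2929 c [0.5225 0.2727 0.1078] n [-0.41  -0.103  0.906] tilt 24.985442080912772 up [0.879 0.221 0.422] ((-0.01546797901391983, 0.0004875101149082184), (0.056309860199689865, 0.22442841529846191), 88.88949584960938) zrange 0.05500089887452417 0.1503336014439395
```

```bash
cat > go.py <<'E'
# usage: go.py x y z az  -> tool-frame deltas in jog units (shift AFTER twist)
from h import *
import sys
from scipy.spatial.transform import Rotation as Ro
s=arm.get_state(); R=Ro.from_rotvec(s['tool_rot']).as_matrix()
az=np.degrees(np.arctan2(R[1,1],R[0,1])); print('t',s['t'],'pos',s['position'].round(4),'az',az.round(2),'tilt z',R[:,2].round(4),'q',s['qpos'].round(2),'F',s['wrist_force'].round(1),'w',round(s['grip_width'],3),'ff',round(s['finger_force'],1))
if len(sys.argv)>1:
    x,y,z,a=map(float,sys.argv[1:5]); d=np.array([x,y,z])-s['position']
    tw=(az-a+90)%180-90; a=np.radians(az-tw)
    X=np.array([-np.sin(a),np.cos(a),0]);Y=np.array([np.cos(a),np.sin(a),0])
    print('twist units',(tw/30).round(3),'shift units',(np.array([d@X,d@Y,-d[2]])/.075).round(3))
E
python3 go.py .657 -.0718 .15 16
python3 -m jog '[[[0,0,0],0.25,1],[[0,0,0],0.25,1],[[0,0,0],0.25,1],[[0,0,0],0.25,1],[[0,0,0],0.25,1],[[0,0,0],0.25,1],[[0,0,0],0.25,1],[[0,0,0],0.25,1]]'
python3 go.py .657 -.0718 .15 16
```

```text
t 0.1 pos [0.1389 0.5832 0.2305] az 76.6 tilt z [-4.0e-04 -1.5e-03 -1.0e+00] q [ 1.34  0.31 -0.05  1.21 -0.    1.57] F [0.9 0.9 0.6] w 1.0 ff 0.0
twist units 2.02 shift units [-10.299   4.233   1.073]
t: 0.9
position: [0.139, 0.5833, 0.2307]
tool_rot: [1.884, 2.513, -0.002]
wrist_force: [0.1, 0.1, -1.0]
grip_width: 1.001
finger_force: 0.0
t 0.9 pos [0.139  0.5833 0.2307] az 16.29 tilt z [-2.0e-04 -1.1e-03 -1.0e+00] q [ 1.34  0.31 -0.05  1.21 -0.    2.62] F [ 0.1  0.1 -1. ] w 1.001 ff 0.0
twist units 0.01 shift units [-10.3     4.232   1.077]
```

```bash
python3 -m jog '[[[-0.5,0.2,0],0,1],[[-0.5,0.2,0],0,1],[[-0.5,0.2,0],0,1],[[-0.5,0.2,0],0,1],[[-0.5,0.2,0],0,1],[[-0.5,0.2,0],0,1],[[-0.5,0.2,0],0,1],[[-0.5,0.2,0],0,1],[[-0.5,0.2,0],0,1],[[-0.5,0.2,0],0,1]]'
python3 -m jog '[[[-0.5,0.2,0],0,1],[[-0.5,0.2,0],0,1],[[-0.5,0.2,0],0,1],[[-0.5,0.2,0],0,1],[[-0.5,0.2,0],0,1],[[-0.5,0.2,0],0,1],[[-0.5,0.2,0],0,1],[[-0.5,0.2,0],0,1],[[-0.5,0.2,0],0,1],[[-0.5,0.2,0],0,1]]'
python3 -m jog '[[[0,0,0],0,1],[[0,0,0],0,1]]' >/dev/null; python3 go.py .657 -.0718 .08 16
```

```text
t: 1.9
position: [0.3905, 0.2656, 0.2311]
tool_rot: [-1.877, -2.519, 0.0]
wrist_force: [1.1, -0.4, 0.5]
grip_width: 1.001
finger_force: 0.0
t: 2.9
position: [0.6414, -0.0508, 0.2308]
tool_rot: [-1.877, -2.518, 0.001]
wrist_force: [0.6, 0.9, 0.5]
grip_width: 0.999
finger_force: 0.0
t 3.1 pos [ 0.6405 -0.05    0.2302] az 16.51 tilt z [-1.9e-03  5.0e-04 -1.0e+00] q [-0.08  0.4   0.07  1.24  0.    1.2 ] F [-0.4  1.7  0.1] w 1.001 ff 0.0
twist units 0.017 shift units [-0.34   0.131  2.003]
```

```bash
python3 -m jog '[[[-0.34,0.13,0.3],0.017,1],[[0,0,0.4],0,1],[[0,0,0.4],0,1],[[0,0,0.4],0,1],[[0,0,0.4],0,1],[[0,0,0.4],0,1],[[0,0,0.3],0,1],[[0,0,0.2],0,1],[[0,0,0],0,1]]' 50
python3 go.py .657 -.0718 .02 16
python3 -m jog '[[[0,0,0],0,0],[[0,0,0],0,0],[[0,0,0],0,0],[[0,0,0],0,0],[[0,0,0],0,0],[[0,0,0],0,0],[[0,0,0],0,0],[[0,0,0],0,0],[[0,0,0],0,0],[[0,0,0],0,0]]' 50
python3 go.py .657 -.0718 .02 16
```

```text
t: 4.0
position: [0.6551, -0.0698, 0.0192]
tool_rot: [-1.885, -2.509, 0.003]
wrist_force: [-0.1, -0.6, 0.4]
grip_width: 0.996
finger_force: 0.0
t 4.0 pos [ 0.6551 -0.0698  0.0192] az 16.16 tilt z [-4.2e-03  6.0e-04 -1.0e+00] q [-0.11  0.57 -0.16  0.84  0.    1.18] F [-0.1 -0.6  0.4] w 0.996 ff 0.0
twist units 0.005 shift units [-0.033  0.017 -0.01 ]
t: 5.0
position: [0.6579, -0.0711, 0.0218]
tool_rot: [1.888, 2.51, 0.001]
wrist_force: [-0.3, -0.1, 5.5]
grip_width: 0.083
finger_force: 50.2
t 5.0 pos [ 0.6579 -0.0711  0.0218] az 16.09 tilt z [ 9.e-04 -2.e-04 -1.e+00] q [-0.11  0.57 -0.16  0.84 -0.    1.18] F [-0.3 -0.1  5.5] w 0.083 ff 50.2
twist units 0.003 shift units [-0.006 -0.014  0.025]
```

```bash
python3 -m jog '[[[0,0,-0.2],0,0],[[0,0,-0.4],0,0],[[0,0,-0.4],0,0],[[0,0,-0.4],0,0],[[0,0,-0.4],0,0],[[0,0,-0.4],0,0],[[0,0,-0.4],0,0],[[0,0,-0.2],0,0],[[0,0,0],0.06,0]]' 50
python3 go.py .4632 .2565 .2 14.2
```

```text
t: 5.9
position: [0.6586, -0.0711, 0.2351]
tool_rot: [1.926, 2.477, 0.004]
wrist_force: [0.5, 0.1, -1.9]
grip_width: 0.085
finger_force: 49.3
t 5.9 pos [ 0.6586 -0.0711  0.2351] az 14.26 tilt z [ 4.5e-03 -4.0e-04 -1.0e+00] q [-0.11  0.43  0.13  1.26  0.    1.21] F [ 0.5  0.1 -1.9] w 0.085 ff 49.3
twist units 0.002 shift units [ 4.873 -1.455  0.468]
```

```bash
python3 - <<'E'
import pickle
from meas import *
o=np.array([.4038,.2415,.05]);a=np.radians(14.2)
for t in('top0','scene0'):
    s=pickle.load(open(t+'.pkl','rb'));W=world(s);P=W[s['depth']>0]
    P=P[(abs(P[:,0]-.5)<.2)&(abs(P[:,1]-.27)<.12)&(P[:,2]>.045)]
    d=P-o; c25,s25=np.cos(np.radians(25)),np.sin(np.radians(25))
    h=d[:,:2]@[np.cos(a),np.sin(a)]; y=d[:,:2]@[-np.sin(a),np.cos(a)]
    x=h*c25+d[:,2]*s25; z=-h*s25+d[:,2]*c25
    for lo in(.02,.06,.10,.14,.18):
        k=(x>lo)&(x<lo+.04)&(abs(z)<.03); tp=k&(z>.012); f=k&(abs(z)<.003)
        print(t,lo,'floor z %.4f y %.4f %.4f'%(np.median(z[f]),*np.percentile(y[f],[1,99])),'walltops',np.round(np.percentile(y[tp],[2,98]),4) if tp.sum()>5 else '')
    st=(x<.02)&(abs(y)<.02)&(z>.018)&(z<.03);print('stop top x',np.median(x[st]),st.sum())
E
```

```text
top0 0.02 floor z -0.0007 y -0.0262 0.0281 walltops [-0.0376  0.0379]
top0 0.06 floor z -0.0005 y -0.0267 0.0280 walltops [-0.0381  0.0377]
top0 0.1 floor z -0.0005 y -0.0274 0.0272 walltops [-0.0386  0.037 ]
top0 0.14 floor z -0.0006 y -0.0274 0.0268 walltops [-0.0387  0.0366]
top0 0.18 floor z -0.0005 y -0.0285 0.0268 walltops [-0.0394  0.0362]
stop top x -0.00152003019069947 136
scene0 0.02 floor z 0.0005 y -0.0242 0.0280 walltops [-0.0363  0.0398]
scene0 0.06 floor z 0.0003 y -0.0250 0.0280 walltops [-0.0368  0.0395]
scene0 0.1 floor z 0.0005 y -0.0256 0.0269 walltops [-0.0371  0.0372]
scene0 0.14 floor z 0.0006 y -0.0259 0.0275 walltops [-0.0373  0.0372]
scene0 0.18 floor z 0.0005 y -0.0260 0.0267 walltops [-0.0378  0.0368]
stop top x -0.0004363742181526034 137
```

```bash
python3 -m jog '[[[0.49,-0.145,0],0.015,0],[[0.49,-0.145,0],0,0],[[0.49,-0.145,0],0,0],[[0.49,-0.145,0],0,0],[[0.49,-0.145,0],0,0],[[0.49,-0.145,0],0,0],[[0.49,-0.145,0],0,0],[[0.49,-0.145,0],0,0],[[0.49,-0.145,0],0,0],[[0.49,-0.145,0],0,0]]' 50
python3 -m jog '[[[0,0,0],0,0],[[0,0,0],0,0]]' >/dev/null; python3 go.py .4632 .2565 .11 13.8
```

```text
t: 6.9
position: [0.4623, 0.2607, 0.2318]
tool_rot: [-1.937, -2.473, 0.0]
wrist_force: [0.1, 0.4, -0.7]
grip_width: 0.081
finger_force: 49.3
t 7.1 pos [0.463  0.2601 0.2316] az 13.97 tilt z [-0.e+00 -5.e-04 -1.e+00] q [ 0.51  0.18 -0.21  1.17 -0.    1.84] F [ 0.2 -0.3 -1.6] w 0.083 ff 49.3
twist units 0.006 shift units [-0.047 -0.009  1.622]
```

```bash
python3 -m jog '[[[-0.05,-0.01,0.22],0.006,0],[[0,0,0.4],0,0],[[0,0,0.4],0,0],[[0,0,0.4],0,0],[[0,0,0.2],0,0],[[0,0,0],0,0],[[0,0,0],0,0]]' 50
python3 go.py .4632 .2565 .1024 13.8; python3 - <<'E'
from h import *
s=snap('scene','place1'); cv2.imwrite('pics/place1c.png',cv2.resize(s['img'][180:400,400:620,::-1],None,fx=2.5,fy=2.5))
E
```

```text
t: 7.8
position: [0.4643, 0.255, 0.1102]
tool_rot: [1.943, 2.469, -0.001]
wrist_force: [0.9, -0.3, -1.1]
grip_width: 0.084
finger_force: 49.3
t 7.8 pos [0.4643 0.255  0.1102] az 13.58 tilt z [-2.e-04 -3.e-04 -1.e+00] q [ 0.5   0.26 -0.4   0.9  -0.    1.84] F [ 0.9 -0.3 -1.1] w 0.084 ff 49.3
twist units -0.007 shift units [ 0.023 -0.01   0.104]
```

View pics/place1c.png

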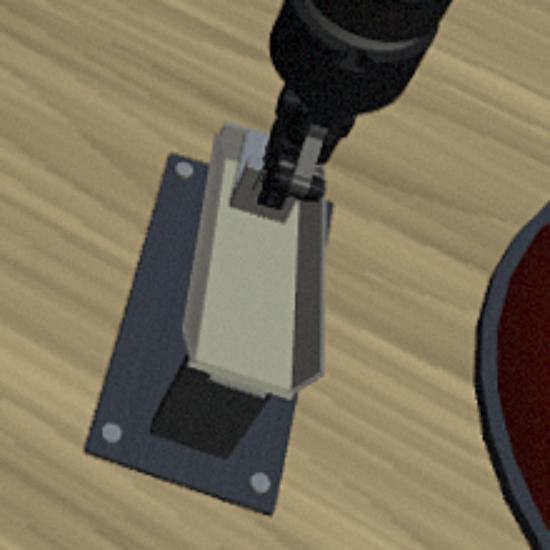

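The crop shows the bracket held upright over the low end of the chute, at about (265,190), centred between the walls with its toe towards the stop.

```bash
python3 -m jog '[[[0,0,0.04],0,0],[[0,0,0.04],0,0],[[0,0,0],0,0]]'; python3 -m jog '[[[0,0,0.02],0,0],[[0,0,0],0,0]]'
python3 -m jog '[[[0,0,0],0,0.6],[[0,0,0],0,0.6],[[0,0,0],0,0.6],[[0,0,0],0,0.6],[[0,0,-0.05],0,0.6],[[0,0,-0.1],0,0.6],[[0,0,-0.1],0,0.6],[[0,0,-0.2],0,0.6],[[0,0,-0.3],0,0.6],[[0,0,-0.3],0,0.6]]'
python3 -m jog '[[[0,0,-0.4],0,0.6],[[0,0,-0.4],0,0.6],[[0,0,0],0,1]]'
python3 - <<'E'
from h import *
s=snap('scene','after1'); cv2.imwrite('pics/after1c.png',cv2.resize(s['img'][180:400,400:620,::-1],None,fx=2.5,fy=2.5))
E
```

```text
t: 8.15
position: [0.4639, 0.2559, 0.1039]
tool_rot: [1.941, 2.47, 0.0]
wrist_force: [0.6, -0.2, -1.4]
grip_width: 0.084
finger_force: 49.3
t: 8.35
position: [0.4638, 0.2559, 0.1023]
tool_rot: [1.941, 2.47, -0.0]
wrist_force: [1.0, 0.5, -1.8]
grip_width: 0.079
finger_force: 49.3
t: 9.35
position: [0.4639, 0.2559, 0.1825]
tool_rot: [1.941, 2.47, 0.001]
wrist_force: [0.5, 0.2, 1.0]
grip_width: 0.6
finger_force: 0.0
t: 9.65
position: [0.4663, 0.2572, 0.2463]
tool_rot: [1.939, 2.467, 0.012]
wrist_force: [1.1, 0.1, -0.2]
grip_width: 0.752
finger_force: 0.0
```

View pics/after1c.png

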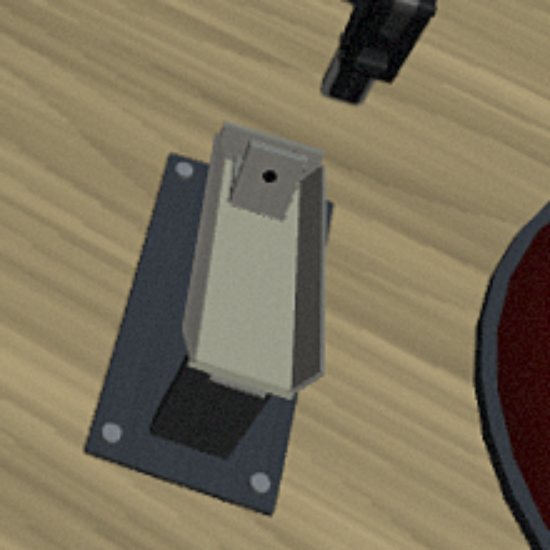

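The first bracket has settled in the chute near the stop, with its upright at the uphill end (crop about (268,178)). I'll check its position from depth while moving on to the second.

```bash
cat > tro.py <<'E'
from meas import *
o=np.array([.4038,.2415,.05]);a=np.radians(13.9)
def loc(P):
    d=P-o;c,s=np.cos(np.radians(25)),np.sin(np.radians(25))
    h=d[:,:2]@[np.cos(a),np.sin(a)];y=d[:,:2]@[-np.sin(a),np.cos(a)]
    return np.c_[h*c+d[:,2]*s,y,-h*s+d[:,2]*c]
def rep(s):
    L=loc(cloud(s));L=L[(abs(L[:,1])<.024)&(L[:,0]>-.01)&(L[:,0]<.24)&(L[:,2]>.003)&(L[:,2]<.06)]
    for lo in np.arange(0,.2,.01):
        k=(L[:,0]>=lo)&(L[:,0]<lo+.01)
        if k.sum()>8: print('x %.2f n %d z90 %.4f y %.3f..%.3f'%(lo,k.sum(),np.percentile(L[k,2],90),*np.percentile(L[k,1],[3,97])))
    t=L[(L[:,2]>.041)]
    if len(t)>5: print('tops',rect(t),np.percentile(t[:,0],[2,98]).round(4))
E
python3 -c "
import pickle;from tro import *
rep(pickle.load(open('after1.pkl','rb')))"
python3 -m jog '[[[0,0,0],-0.24,1],[[0,0,0],-0.24,1],[[0,0,0],-0.24,1],[[0,0,0],-0.24,1],[[0,0,0],-0.24,1],[[0,0,0],-0.24,1],[[0,0,0],-0.24,1],[[0,0,0],0,1]]'
python3 go.py .5495 -.2219 .23 64
```

```text
x 0.00 n 77 z90 0.0252 y -0.022..0.018
x 0.05 n 320 z90 0.0454 y -0.019..0.016
x 0.06 n 315 z90 0.0430 y -0.018..0.016
tops (array([ 0.0563, -0.0013]), array([0.0115, 0.036 ]), 0.9) [0.0528 0.0618]
t: 10.5
position: [0.4634, 0.2556, 0.2402]
tool_rot: [-0.704, -3.061, 0.001]
wrist_force: [0.2, 0.8, -0.4]
grip_width: 0.998
finger_force: 0.0
t 10.5 pos [0.4634 0.2556 0.2402] az 64.08 tilt z [-1.1e-03 -7.0e-04 -1.0e+00] q [ 0.5   0.18 -0.2   1.19 -0.    0.96] F [ 0.2  0.8 -0.4] w 0.998 ff 0.0
twist units 0.003 shift units [-3.823 -5.218  0.137]
```

The first bracket is seated: its upright spans x = 53–61 mm, and 52–60 mm is expected.

```bash
python3 -m jog '[[[-0.295,-0.4,0],0,1],[[-0.295,-0.4,0],0,1],[[-0.295,-0.4,0],0,1],[[-0.295,-0.4,0],0,1],[[-0.295,-0.4,0],0,1],[[-0.295,-0.4,0],0,1],[[-0.295,-0.4,0],0,1],[[-0.295,-0.4,0],0,1],[[-0.295,-0.4,0],0,1],[[-0.295,-0.4,0],0,1]]'
python3 -m jog '[[[-0.295,-0.4,0],0,1],[[-0.295,-0.4,0],0,1],[[-0.295,-0.4,0],0,1],[[0,0,0],0,1],[[0,0,0],0,1]]'; python3 go.py .5495 -.2219 .022 64
```

```text
t: 11.5
position: [0.5313, -0.1122, 0.2406]
tool_rot: [-0.71, -3.06, -0.0]
wrist_force: [0.5, 0.2, 0.6]
grip_width: 1.0
finger_force: 0.0
t: 12.0
position: [0.5514, -0.221, 0.2402]
tool_rot: [-0.71, -3.059, -0.001]
wrist_force: [-0.4, 0.6, -0.9]
grip_width: 1.001
finger_force: 0.0
t 12.0 pos [ 0.5514 -0.221   0.2402] az 63.85 tilt z [-0.0013  0.001  -1.    ] q [-0.38  0.3  -0.04  1.23  0.    0.07] F [-0.4  0.6 -0.9] w 1.001 ff 0.0
twist units -0.005 shift units [ 0.018 -0.021  2.909]
```

```bash
python3 -m jog '[[[0.02,-0.02,0.3],0,1],[[0,0,0.4],0,1],[[0,0,0.4],0,1],[[0,0,0.4],0,1],[[0,0,0.4],0,1],[[0,0,0.4],0,1],[[0,0,0.4],0,1],[[0,0,0.2],0,1],[[0,0,0],0,1]]'
python3 -m jog '[[[0,0,0],0,0],[[0,0,0],0,0],[[0,0,0],0,0],[[0,0,0],0,0],[[0,0,0],0,0],[[0,0,0],0,0],[[0,0,0],0,0],[[0,0,0],0,0],[[0,0,0],0,0],[[0,0,0],0,0]]' 50
python3 go.py .5495 -.2219 .022 64
```

```text
t: 12.9
position: [0.5474, -0.2188, 0.0211]
tool_rot: [-0.703, -3.056, -0.002]
wrist_force: [-0.1, 0.4, 0.6]
grip_width: 1.001
finger_force: 0.0
t: 13.9
position: [0.5502, -0.2218, 0.0241]
tool_rot: [0.705, 3.061, -0.001]
wrist_force: [-1.5, -1.4, 4.6]
grip_width: 0.076
finger_force: 54.0
t 13.9 pos [ 0.5502 -0.2218  0.0241] az 64.05 tilt z [ 6.e-04 -7.e-04 -1.e+00] q [-0.38  0.46 -0.34  0.77 -0.    0.07] F [-1.5 -1.4  4.6] w 0.076 ff 54.0
twist units 0.002 shift units [ 0.007 -0.006  0.028]
```

```bash
python3 -m jog '[[[0,0,-0.2],0,0],[[0,0,-0.4],0,0],[[0,0,-0.4],0,0],[[0,0,-0.4],0,0],[[0,0,-0.4],0,0],[[0,0,-0.4],0,0],[[0,0,-0.4],0,0],[[0,0,-0.3],0,0],[[0,0,-0.1],0,0]]' 50
python3 -m jog '[[[0,0,0],0.24,0],[[0,0,0],0.24,0],[[0,0,0],0.24,0],[[0,0,0],0.24,0],[[0,0,0],0.24,0],[[0,0,0],0.24,0],[[0,0,0],0.23,0],[[0,0,0],0,0]]' >/dev/null
python3 go.py .5231 .2710 .23 13.9
```

```text
t: 14.8
position: [0.5508, -0.2215, 0.2506]
tool_rot: [0.704, 3.059, -0.0]
wrist_force: [-0.8, -0.0, -2.3]
grip_width: 0.084
finger_force: 53.1
t 15.6 pos [ 0.5492 -0.221   0.2468] az 13.95 tilt z [-0.0023  0.0012 -1.    ] q [-0.38  0.3  -0.04  1.24  0.    0.94] F [-1.3 -0.7 -2.1] w 0.081 ff 53.0
twist units 0.002 shift units [6.451 1.238 0.224]
```

```bash
python3 -m jog '[[[0.46,0.09,0],0,0],[[0.46,0.09,0],0,0],[[0.46,0.09,0],0,0],[[0.46,0.09,0],0,0],[[0.46,0.09,0],0,0],[[0.46,0.09,0],0,0],[[0.46,0.09,0],0,0],[[0.46,0.09,0],0,0],[[0.46,0.09,0],0,0],[[0.46,0.09,0],0,0]]' 
python3 -m jog '[[[0.46,0.09,0],0,0],[[0.46,0.09,0],0,0],[[0.46,0.09,0],0,0],[[0.46,0.09,0],0,0],[[0,0,0],0,0],[[0,0,0],0,0]]' >/dev/null
python3 go.py .5231 .2710 .14 13.9
```

```text
t: 16.6
position: [0.5314, 0.1311, 0.2476]
tool_rot: [-1.93, -2.478, 0.002]
wrist_force: [0.2, 0.1, -1.8]
grip_width: 0.081
finger_force: 53.0
t 17.2 pos [0.5244 0.2706 0.2474] az 14.19 tilt z [-0.0015 -0.0011 -1.    ] q [ 0.48  0.29 -0.04  1.24 -0.    1.8 ] F [-0.4 -0.  -1.8] w 0.079 ff 53.0
twist units 0.01 shift units [ 0.009 -0.015  1.432]
```

```bash
python3 -m jog '[[[0,-0.015,0.2],0.01,0],[[0,0,0.35],0,0],[[0,0,0.35],0,0],[[0,0,0.35],0,0],[[0,0,0.18],0,0],[[0,0,0],0,0],[[0,0,0],0,0]]' 
python3 go.py .5231 .2710 .133 13.9
```

```text
t: 17.9
position: [0.5244, 0.2695, 0.1419]
tool_rot: [1.942, 2.469, 0.0]
wrist_force: [0.6, 0.6, -1.4]
grip_width: 0.078
finger_force: 53.0
t 17.9 pos [0.5244 0.2695 0.1419] az 13.65 tilt z [ 3.e-04  1.e-04 -1.e+00] q [ 0.47  0.34 -0.22  1.01 -0.    1.81] F [ 0.6  0.6 -1.4] w 0.078 ff 53.0
twist units -0.008 shift units [ 0.024 -0.011  0.119]
```

```bash
python3 -m jog '[[[0.02,0,0.04],0,0],[[0,0,0.04],0,0],[[0,0,0.02],0,0],[[0,0,0],0,0]]'
python3 -m jog '[[[0,0,0],0,0.6],[[0,0,0],0,0.6],[[0,0,0],0,0.6],[[0,0,0],0,0.6],[[0,0,-0.05],0,0.6],[[0,0,-0.1],0,0.6],[[0,0,-0.1],0,0.6],[[0,0,-0.2],0,0.6],[[0,0,-0.3],0,0.6],[[0,0,-0.3],0,0.6]]'
python3 -m jog '[[[0,0,-0.4],0,0.6],[[0,0,-0.4],0,0.6],[[0,0,0],0,0.6]]'
python3 - <<'E'
from tro import *
s=snap('scene','after2'); cv2.imwrite('pics/after2c.png',cv2.resize(s['img'][180:400,400:620,::-1],None,fx=2.5,fy=2.5)); rep(s)
E
```

```text
t: 18.3
position: [0.5236, 0.2714, 0.1338]
tool_rot: [1.941, 2.47, 0.0]
wrist_force: [0.4, -0.1, -3.7]
grip_width: 0.078
finger_force: 53.1
t: 19.3
position: [0.5237, 0.2714, 0.214]
tool_rot: [1.941, 2.47, 0.001]
wrist_force: [0.2, 0.5, 0.9]
grip_width: 0.6
finger_force: 0.0
t: 19.6
position: [0.5259, 0.2726, 0.2782]
tool_rot: [1.939, 2.467, 0.012]
wrist_force: [1.3, 0.6, -0.5]
grip_width: 0.6
finger_force: 0.0
x 0.00 n 77 z90 0.0247 y -0.022..0.023
x 0.05 n 257 z90 0.0456 y -0.019..0.016
x 0.06 n 243 z90 0.0429 y -0.018..0.015
x 0.11 n 292 z90 0.0451 y -0.016..0.019
x 0.12 n 417 z90 0.0417 y -0.015..0.018
tops (array([0.0878, 0.    ]), array([0.0716, 0.0362]), 2.3) [0.0526 0.122 ]
```

View pics/after2c.png

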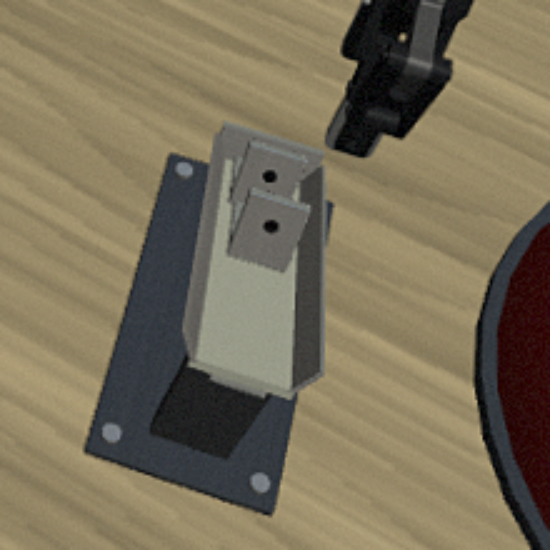

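Both brackets are in line, with uprights uphill at crop (268,178) and (270,228). I'll let them settle briefly, then compare the two uprights' positions.

```bash
python3 -m jog '[[[0,0,0],0,0.6],[[0,0,0],0,0.6],[[0,0,0],0,0.6],[[0,0,0],0,0.6],[[0,0,0],0,0.6]]' | head -1
python3 - <<'E'
from tro import *
for n in('scene','top'):
    L=loc(cloud(snap(n,n+'end')));L=L[abs(L[:,1])<.024]
    for a_,b_ in((.04,.08),(.09,.14)):
        k=L[(L[:,0]>a_)&(L[:,0]<b_)]; f=k[(k[:,2]>.012)&(k[:,2]<.038)]; t=k[(k[:,2]>.0425)&(k[:,2]<.05)]
        print(n,'uphill face',np.median(f[:,0]).round(4) if len(f) else 0,len(f),'top z',np.median(t[:,2]).round(4),'top x',np.percentile(t[:,0],[5,50,95]).round(4),rect(t))
    g=L[(L[:,2]>.002)&(L[:,2]<.01)&(L[:,0]>.005)&(L[:,0]<.11)&(abs(L[:,1])<.014)]
    if len(g)>20: print('leg z',np.median(g[:,2]),g[:,0].min(),g[:,0].max())
E
```

```text
t: 20.15
scene uphill face 0.06 299 top z 0.0454 top x [0.0529 0.0588 0.0615] (array([ 0.0576, -0.0013]), array([0.0117, 0.0363]), 3.7)
scene uphill face 0.1202 407 top z 0.045 top x [0.1134 0.1192 0.1222] (array([0.1182, 0.0013]), array([0.0354, 0.0108]), 88.1)
leg z 0.005704846642112165 0.060087374393390985 0.08494933535489828
top uphill face 0.0605 160 top z 0.0441 top x [0.0533 0.057  0.0606] (array([ 0.057, -0.002]), array([0.0085, 0.0352]), 0.3)
top uphill face 0.1205 136 top z 0.0443 top x [0.1134 0.1172 0.1204] (array([0.1168, 0.0009]), array([0.0361, 0.008 ]), 89.3)
leg z 0.004447704273934212 0.005002811492917723 0.10898921147662258
```

The uphill faces are at 60 and 120 mm, and both legs lie flat and in contact.

```bash
python3 -c "
from station import arm
print(arm.job_done())"
```

```text
the job is handed in; nothing more can be done
None
```

Both large brackets are in the chute, flat with toes downhill, the first against the stop and the second against the first; the small bracket was not touched, and the job was handed in at about 20 s.

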